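Snug up the taper plug of a clamped level sensor

ROBOT

A 6-joint arm with a two-finger parallel gripper is mounted at the origin on the work surface. World frame = base frame: x ahead of the robot, y to its left, z up, the work surface at z = 0. Lengths are in m, angles in rad, forces in N, time in s.
With the tool pointing down it reaches from about 0.35 to 0.875 m from the base axis. Payload 15.5 kg.
Tool frame: the origin (TCP) lies at the very end of the fingers, on their centre line; the grasp point (between the pads) lies 19 mm behind it; z points along the fingers, y is the line along which they close (so a half turn about z gives the same grasp; the last joint's range is limited). The gripper opens to 85 mm and grips with 20 to 120 N. Pads are 22 mm wide; open, the fingers measure 114 mm over their backs; the gripper's body (76 mm by 85 mm) begins 54 mm behind the grasp point. The pads swing forward as they close: fully open they stand 13 mm farther back than shut.
Start: joints at [-1.258, 0.494, 1.345, -0, 1.302, -0.096], TCP at [0.248, -0.574, 0.231] pointing down, gripper open.
Joint ranges: [-2.91, 2.91], [-0.82, 2.16], [0.22, 2.67], [-1.22, 4.37], [0.12, 2.79], [-3.08, 3.08]. Speed limits (rad/s): [1.89, 1.89, 2.57, 3.01, 3.01, 3.01].

INTERFACE

Orientations are given as a rotation vector (axis times angle).
In Python, from station import r gives the robot as it stands. The module is installed in compiled form; this text tells all that it offers.
- The arm moves only by the tool play_rows, never from a script. Its argument "rows" is a list of rows, each an object of numbers: "dx", "dy", "dz": the shift along the tool's x, y, z in mm; "wx", "wy", "wz": the turn, a rotation vector about the tool's x, y, z in rad; "grip": the opening, from 0 (shut) to 1 (fully open). A call has 1 to 10 rows; each row is the pose to reach, as a shift and turn from the pose commanded when the call began, along the tool's axes at that moment; what a row does not reach only later rows make up. A row lasts 1/12 s, in which the tool goes at most 41.7 mm and 7.16 degrees, less where a joint would pass 70% of its speed; a pose out of reach is approached as far as the arm can. A call with a gripper value outside its range is refused whole. The fingers move at their own pace and stop on an object; "squeeze" is the grip in N (left out, the last holds). Time passes only in rows, so rows that repeat a pose let the fingers close. It gives the time, the measured TCP pose, the force, the opening and the grip force at its end, in the units of the state.
- r.get_obs(): the state, without advancing time (a new reading comes with each control period).
- r.capture(name): name is "side" or "top"; returns a dict with "pixels" (400x640x3 uint8, blue, green, red), "z_map" (400x640 float32, m along the optical axis (not along the pixel's ray), 0 where there is no reading), "fx", "fy", "cx", "cy" (pixels), "k1" (the pictures are not rectified: a ray, as slopes to the right and down, at radius r is drawn at 1 + k1 r^2 times it, then the intrinsics apply), "rvec" (rotation vector, rad) and "tvec" (3), from world to camera coordinates, as OpenCV has them. Camera axes: x right, y down, z forward; pixel columns grow to the right and rows downward; lengths in m; the calibration is good to about 2 mm. A picture is of the moment at which its call begins.
- r.close_job(): hands the job in; it is judged then, once.
The state is a dict: "time": time; "joints": joint angles; "dq": joint speeds; "joint_torque": joint torques, N m; "tcp_pos": TCP position; "orientation": TCP orientation; "ft_force": force on the tool from outside, world axes, zero at the start; "torque": the same for the moment, N m; "gripper_width": finger opening in m; "finger_force": force on a finger pad.
Only numpy, scipy, OpenCV 4.12 (cv2) and the standard library are available. Lean on these libraries where they do the work, as an engineer would, in place of code of your own. Each camera call takes 0.05 s, during which the arm holds its last target. There are 200 camera calls.

TASK

Tighten the dark steel wing-head taper plug in the top of the clamped level sensor: run it in clockwise (seen from above) until the taper bites, nip it up by about another eighth of a turn so that it is snug, then let go. You cannot see where it will bite, so feel for it; a quarter turn past the bite would crack the boss. Leave the other parts on the table alone.

Things in the scene. Friction and masses are not known exactly. Their poses are not given: they have to be found in the camera images.
- fixture: Fixed aluminium level sensor (48 mm across) lying in vee blocks under a closed black toggle clamp. Origin on the table under the axis of the sensor's port, a boss 32 mm across, top 60 mm above the table. z up; the sensor lies along y from -44 to 270 mm. Clamp on the +x side, 85 mm high; its arm crosses the sensor at y = 85 to 99 mm, handle to +x.
- wing (a point): Centre of the dark steel plug's wing, a flat bar 46 mm long (x axis), 10 mm thick (y), 32 mm high (z, 74 to 106 mm above the table), on a neck 17 mm across. Turns with the plug about the vertical port axis; its yaw says nothing of how far it is from snug. The started plug has 0.6 to 3.4 rad of loose clockwise turn left (may need regrasps) and stays where it is left.
- thread_slack (a point): Gauge point on the port axis, hidden inside the boss: 36 mm above the fixture's origin plus 0.2 mm per radian of loose turn left before the taper bites. Too small to be read through the noise: feel the torque, which is 0.08 N m while loose and jumps to 0.85 N m at the bite (up to half of it can relax once the turning stops).
- taper_draw (a point): Gauge point on the port axis, hidden inside the boss: 30 mm above the fixture's origin until the taper bites, then 0.2 mm lower per radian turned past the bite, up to 0.7 rad; too small to be read. Over this stretch the plug takes 0.85 N m. Snug is 0.4 to 1.2 rad past the bite.
- boss_strain (a point): Gauge point on the port axis, hidden inside the boss: 24 mm above the fixture's origin until the plug is 0.7 rad past the bite, then 0.2 mm lower per further radian; too small to be read. From there on the plug takes 1.15 N m; 0.5 rad of this (1.2 rad past the bite) is over-tight.
- spacer_mid (a point): Bystander: green anodized spacer, a solid round sleeve 22 mm across and 30 mm high, upright; point half-way up on its axis.
- float_mid (a point): Bystander: frosted glass float, 36 mm across and 40 mm high with bevelled ends, standing; point half-way up on its axis.
- flange_mid (a point): Bystander: stainless flange ring, 68 mm outside, 38 mm bore, 9 mm thick, lying flat; point at its centre.
- grommet_mid (a point): Bystander: black rubber grommet, 28 mm outside, 12 mm bore, 10 mm thick, lying flat; point at its centre.

How it is judged:
At the end, for the whole second after the job is handed in: The plug has been turned 0.4 to 1.2 rad past the point where its taper bites, has not been backed off by more than 0.25 rad, and has been let go (z of taper_draw in the frame of fixture below 0.02992 m and z of boss_strain in the frame of fixture above 0.0239 m and z of thread_slack in the frame of fixture below 0.03605 m); the robot touches nothing.
It fails at once if the plug is over-tightened (more than 1.2 rad past the bite) (z of boss_strain in the frame of fixture below 0.0239 m).
It fails at once if the spacer is shifted by more than 20 mm (distance of spacer_mid from where it was at the start of the episode above 0.02 m).
It fails at once if the float is shifted by more than 20 mm (distance of float_mid from where it was at the start of the episode above 0.02 m).
It fails at once if the flange is shifted by more than 20 mm (distance of flange_mid from where it was at the start of the episode above 0.02 m).
It fails at once if the grommet is shifted by more than 20 mm (distance of grommet_mid from where it was at the start of the episode above 0.02 m).
It also fails if it takes over 72 s, if anything falls off the work surface, if the arm or the gripper's body presses on something with over 40 N, if the wrist force passes 120 N, or if a joint passes its speed limit or range.

## Working session

There is one attempt and no reset: what is moved stays moved. The work goes in short steps, Python scripts to look and compute and a tool call to move; the robot and the scene stay as the last step left them, time stands still between calls to the robot, and variables do not carry over. Pictures are saved under pics/ and viewed, at most 10 in all, crops included, and the job is handed in when it is done.

Besides the shell and the picture viewer there is one more tool, called after ">>>" as name(argument=value, ...), one argument or row to a line, values as JSON. play_rows: Moves the arm, as the interface text tells. Its arguments: {"type":"object","properties":{"rows":{"type":"array"},"squeeze":{"type":"number"}},"required":["rows"]}

```bash
mkdir -p pics
cat > h.py <<'E'
import numpy as np, cv2
from station import r
def cap(n,f=None):
    c=r.capture(n)
    if f: cv2.imwrite('pics/'+f,c['pixels'])
    return c
def pts(c):
    # world point per pixel from z_map
    h,w=c['z_map'].shape
    u,v=np.meshgrid(np.arange(w),np.arange(h))
    K=np.array([[c['fx'],0,c['cx']],[0,c['fy'],c['cy']],[0,0,1]])
    p=np.stack([u,v],-1).reshape(-1,1,2).astype(np.float64)
    n=cv2.undistortPoints(p,K,np.array([c['k1'],0,0,0.])).reshape(h,w,2)
    z=c['z_map']
    P=np.dstack([n[...,0]*z,n[...,1]*z,z])
    R=cv2.Rodrigues(np.array(c['rvec'],float))[0]
    return (P-np.array(c['tvec']).reshape(3))@R
E
python3 - <<'E'
from h import *
for n in('top','side'):
    c=cap(n,n+'1.png'); P=pts(c); R=cv2.Rodrigues(np.array(c['rvec'],float))[0]
    print(n,c['fx'],c['k1'],'cam',-R.T@np.array(c['tvec']).reshape(3),R[2])
    ok=(c['z_map']>0)
    m=ok&(P[...,2]>.09)&(P[...,2]<.115)
    nn,l,s,ce=cv2.connectedComponentsWithStats(m.astype(np.uint8))
    for i in range(1,nn):
        if s[i,4]>25: q=P[l==i]; print(ce[i].round(),s[i],q.mean(0).round(4),q.max(0).round(3))
print(r.get_obs())
E
```

```text
top 393.1272823134024 0.011382792781873824 cam [ 0.43935021 -0.00728064  0.71633869] [ 0.18147724  0.02024617 -0.98318671]
[365. 190.] [358 176  15  29 209] [ 0.5713 -0.0619  0.1034] [ 0.593 -0.051  0.108]
side 425.1316559992375 0.0002001497066993365 cam [0.43393808 0.53317257 0.74720276] [ 0.15641815 -0.61884948 -0.76977833]
[ 81. 100.] [   0    0  180  195 2232] [ 1.2225 -0.2281  0.1025] [1.227 0.113 0.115]
[420.  43.] [417  39   7  10  47] [ 0.4105 -0.6326  0.1019] [ 0.418 -0.626  0.114]
[322. 178.] [311 174  22  10 168] [ 0.5715 -0.0604  0.1003] [ 0.594 -0.051  0.109]
[610. 279.] [580 260  60  36 650] [0.0422 0.0698 0.1021] [0.079 0.088 0.115]
{'time': 0.1, 'joints': array([-1.25848529e+00,  4.94094712e-01,  1.34609501e+00, -8.26396753e-06,
        1.30243938e+00, -9.55185766e-02]), 'dq': array([-1.27551719e-03, -1.47912372e-03,  7.75863042e-04,  7.49580130e-04,
        6.86585013e-05,  2.08604375e-03]), 'joint_torque': array([ 3.01510830e-03, -8.83587456e+01, -3.84560394e+01, -3.96723253e-04,
        5.26015545e-03,  1.53391966e-05]), 'tcp_pos': array([ 0.2477779 , -0.57344046,  0.23076748]), 'orientation': array([-3.07549412e+00, -6.35981759e-01,  1.88508303e-04]), 'ft_force': array([ 0.37043409, -0.15904959,  0.10879637]), 'torque': array([-0.01088575, -0.03341157, -0.00779335]), 'finger_force': 0.0, 'gripper_width': 0.08555752759872239}
```

View pics/top1.png

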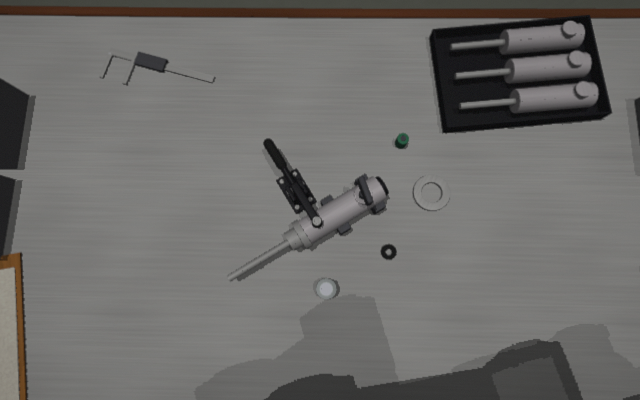

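Run:
```python
from h import *
from scipy.spatial.transform import Rotation as Ro
for n in('top','side'):
    c=cap(n); P=pts(c)
    m=(c['z_map']>0)&(P[...,2]>.096)&(P[...,2]<.112)&(abs(P[...,0]-.57)<.05)&(abs(P[...,1]+.06)<.05)
    q=P[m][:,:2].astype(np.float32); b=cv2.minAreaRect(q*1000); e=np.linalg.svd(q-q.mean(0),full_matrices=False)[2][0]
    print(n,q.mean(0),b,np.degrees(np.arctan2(e[1],e[0])))
    m=(c['z_map']>0)&(P[...,2]>.056)&(P[...,2]<.095)&(abs(P[...,0]-.57)<.2)&(abs(P[...,1]+.06)<.25)
    nn,l,s,ce=cv2.connectedComponentsWithStats(m.astype(np.uint8))
    for i in range(1,nn):
        if s[i,4]>40: q=P[l==i]; print(ce[i].round(),s[i],q.mean(0).round(3),q.min(0).round(3),q.max(0).round(3))
o=r.get_obs();print(Ro.from_rotvec(o['orientation']).as_matrix().round(3))
```

```text
top [ 0.5719401  -0.06194422] ((572.433349609375, -62.300621032714844), (45.18934631347656, 10.097448348999023), 20.943023681640625) -158.81474
[311. 197.] [ 264  139  108  103 1566] [0.567 0.025 0.065] [ 0.492 -0.073  0.056] [0.671 0.111 0.095]
[374. 188.] [368 181  15  16 104] [ 0.585 -0.082  0.058] [ 0.57  -0.095  0.056] [ 0.597 -0.071  0.062]
side [ 0.57163644 -0.06082464] ((572.0294799804688, -61.841033935546875), (44.51891326904297, 12.75461483001709), 19.34339141845703) 20.436272
[325. 211.] [301 179  50  61 873] [0.551 0.    0.07 ] [ 0.493 -0.076  0.056] [0.594 0.061 0.095]
[275. 241.] [255 233  45  18 262] [0.632 0.086 0.06 ] [0.591 0.057 0.056] [0.67  0.113 0.066]
[[ 0.918  0.397 -0.   ]
 [ 0.397 -0.918  0.001]
 [ 0.    -0.001 -1.   ]]
```

The top view shows the sensor at (340,215) with the clamp at (297,190) and the wing at (365,190). The wing centre is about (0.572, -0.062) with yaw about 21°, and the height of 0.106 and size of 45x10 match. I'll approach with the wrist half a turn back, so that all the clockwise travel is available in one grasp.

>>> play_rows(
  rows=[
    {"dx":30,"dy":-20,"wz":-0.12},
    {"dx":60,"dy":-41,"wz":-0.24},
    {"dx":90,"dy":-61,"wz":-0.36},
    {"dx":120,"dy":-82,"wz":-0.48},
    {"dx":150,"dy":-102,"wz":-0.6},
    {"dx":180,"dy":-123,"wz":-0.72},
    {"dx":210,"dy":-143,"wz":-0.84},
    {"dx":240,"dy":-164,"wz":-0.96},
    {"dx":270,"dy":-184,"wz":-1.08},
    {"dx":300,"dy":-205,"wz":-1.2},
  ],
)

```text
invalid input at $.rows[0]: expected keys dx, dy, dz, wx, wy, wz, grip
```

```bash
cat >> h.py <<'E'
from scipy.spatial.transform import Rotation as Ro
def go(x,y,z,yaw):
    o=r.get_obs(); M=Ro.from_rotvec(o['orientation']).as_matrix()
    y0=np.degrees(np.arctan2(M[1,0],M[0,0]))
    print('t',o['time'],'q',o['joints'].round(2),'tcp',o['tcp_pos'].round(4),'yaw',y0.round(2),'tilt',M[2].round(4),'w',o['gripper_width'],'F',o['ft_force'].round(2),'T',o['torque'].round(3))
    print('d mm',(M.T@(np.array([x,y,z])-o['tcp_pos'])*1000).round(1),'wz',np.radians((y0-yaw+180)%360-180).round(3))
E
python3 -c "
from h import *
go(.572,-.062,.18,200.8)"
```

```text
t 0.2 q [-1.26  0.49  1.35 -0.    1.3  -0.1 ] tcp [ 0.2478 -0.5735  0.2309] yaw 23.36 tilt [ 1.e-04 -8.e-04 -1.e+00] w 0.08580391680618016 F [-0.21  0.4  -0.03] T [-0.031  0.017  0.02 ]
d mm [ 500.5 -341.    51.2] wz -3.097
```

>>> play_rows(
  rows=[
    {"dx":30,"dy":-20,"dz":0,"wx":0,"wy":0,"wz":-0.12,"grip":1},
    {"dx":60,"dy":-41,"dz":0,"wx":0,"wy":0,"wz":-0.24,"grip":1},
    {"dx":90,"dy":-61,"dz":0,"wx":0,"wy":0,"wz":-0.36,"grip":1},
    {"dx":120,"dy":-82,"dz":0,"wx":0,"wy":0,"wz":-0.48,"grip":1},
    {"dx":150,"dy":-102,"dz":0,"wx":0,"wy":0,"wz":-0.6,"grip":1},
    {"dx":180,"dy":-123,"dz":0,"wx":0,"wy":0,"wz":-0.72,"grip":1},
    {"dx":210,"dy":-143,"dz":0,"wx":0,"wy":0,"wz":-0.84,"grip":1},
    {"dx":240,"dy":-164,"dz":0,"wx":0,"wy":0,"wz":-0.96,"grip":1},
    {"dx":270,"dy":-184,"dz":0,"wx":0,"wy":0,"wz":-1.08,"grip":1},
    {"dx":300,"dy":-205,"dz":0,"wx":0,"wy":0,"wz":-1.2,"grip":1},
  ],
)

```text
time: 1.03
tcp_pos: [0.4426, -0.265, 0.2313]
orientation: [2.173, 2.268, -0.0]
ft_force: [-0.3, -0.8, 0.3]
gripper_width: 0.0851
finger_force: 0.0
```

```bash
python3 -c "
from h import *
go(.572,-.062,.18,200.8)"
```

```text
t 1.0333 q [-0.66  0.34  1.61 -0.    1.19 -0.7 ] tcp [ 0.4426 -0.265   0.2313] yaw 92.45 tilt [-1.e-04  1.e-04 -1.e+00] w 0.08505242141781363 F [-0.28 -0.8   0.31] T [-0.026  0.031 -0.044]
d mm [197.3 137.9  51.3] wz -1.891
```

>>> play_rows(
  rows=[
    {"dx":20,"dy":14,"dz":0,"wx":0,"wy":0,"wz":-0.12,"grip":1},
    {"dx":40,"dy":28,"dz":0,"wx":0,"wy":0,"wz":-0.24,"grip":1},
    {"dx":60,"dy":42,"dz":0,"wx":0,"wy":0,"wz":-0.36,"grip":1},
    {"dx":80,"dy":56,"dz":0,"wx":0,"wy":0,"wz":-0.48,"grip":1},
    {"dx":100,"dy":70,"dz":0,"wx":0,"wy":0,"wz":-0.6,"grip":1},
    {"dx":120,"dy":84,"dz":0,"wx":0,"wy":0,"wz":-0.72,"grip":1},
    {"dx":140,"dy":98,"dz":0,"wx":0,"wy":0,"wz":-0.84,"grip":1},
    {"dx":160,"dy":112,"dz":0,"wx":0,"wy":0,"wz":-0.96,"grip":1},
    {"dx":180,"dy":126,"dz":0,"wx":0,"wy":0,"wz":-1.08,"grip":1},
    {"dx":197,"dy":138,"dz":0,"wx":0,"wy":0,"wz":-1.2,"grip":1},
  ],
)

```text
time: 1.87
tcp_pos: [0.5732, -0.0631, 0.2312]
orientation: [-0.512, -3.099, -0.0]
ft_force: [0.3, 0.4, -0.0]
gripper_width: 0.0854
finger_force: 0.0
```

```bash
python3 -c "
from h import *
go(.572,-.062,.18,200.8)"
```

```text
t 1.8667 q [-0.21  0.43  1.47  0.    1.25 -1.46] tcp [ 0.5732 -0.0631  0.2312] yaw 161.24 tilt [ 2.e-04  1.e-04 -1.e+00] w 0.08539367886103612 F [ 0.32  0.42 -0.03] T [ 0.001 -0.009 -0.014]
d mm [ 1.5  0.7 51.2] wz -0.69
```

>>> play_rows(
  rows=[
    {"dx":0,"dy":0,"dz":0,"wx":0,"wy":0,"wz":-0.12,"grip":1},
    {"dx":0,"dy":0,"dz":0,"wx":0,"wy":0,"wz":-0.24,"grip":1},
    {"dx":0,"dy":0,"dz":10,"wx":0,"wy":0,"wz":-0.36,"grip":1},
    {"dx":0,"dy":0,"dz":20,"wx":0,"wy":0,"wz":-0.48,"grip":1},
    {"dx":0,"dy":0,"dz":30,"wx":0,"wy":0,"wz":-0.58,"grip":1},
    {"dx":0,"dy":0,"dz":40,"wx":0,"wy":0,"wz":-0.66,"grip":1},
    {"dx":0,"dy":0,"dz":51,"wx":0,"wy":0,"wz":-0.66,"grip":1},
    {"dx":0,"dy":0,"dz":51,"wx":0,"wy":0,"wz":-0.66,"grip":1},
    {"dx":0,"dy":0,"dz":51,"wx":0,"wy":0,"wz":-0.66,"grip":1},
  ],
)

```text
time: 2.62
tcp_pos: [0.5723, -0.0645, 0.18]
orientation: [0.509, -3.099, -0.001]
ft_force: [0.1, 0.5, 0.5]
gripper_width: 0.0853
finger_force: 0.0
```

```bash
python3 -c "
from h import *
go(.572,-.062,.076,200.8)
c=cap('side'); cv2.imwrite('pics/s2.png',cv2.resize(c['pixels'][90:270,210:430],None,fx=3,fy=3))"
```

```text
t 2.6167 q [-0.22  0.48  1.53  0.    1.13 -2.11] tcp [ 0.5723 -0.0645  0.18  ] yaw -161.35 tilt [ 1.e-03  6.e-04 -1.e+00] w 0.08529773874570029 F [0.07 0.47 0.52] T [-0.036  0.032  0.024]
d mm [ -0.6   2.4 104. ] wz -0.038
```

View pics/s2.png

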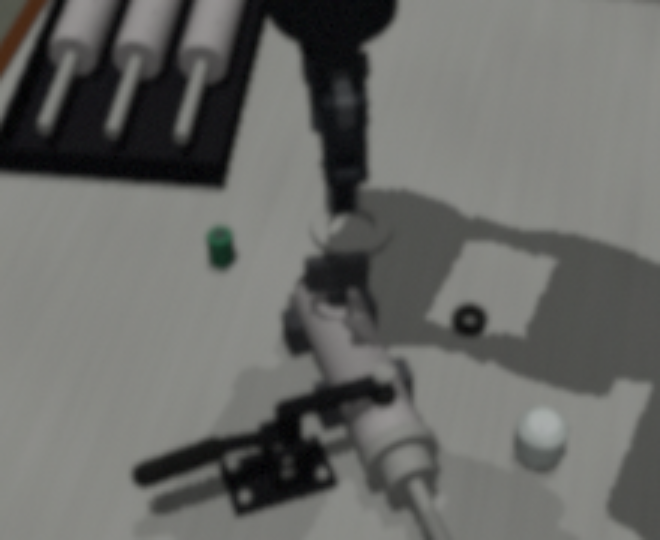

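The crop shows the gripper straight above the wing at (335,270), with free space around it. I'll descend.

>>> play_rows(
  rows=[
    {"dx":0,"dy":2.4,"dz":15,"wx":0,"wy":0,"wz":-0.038,"grip":1},
    {"dx":0,"dy":2.4,"dz":35,"wx":0,"wy":0,"wz":-0.038,"grip":1},
    {"dx":0,"dy":2.4,"dz":55,"wx":0,"wy":0,"wz":-0.038,"grip":1},
    {"dx":0,"dy":2.4,"dz":70,"wx":0,"wy":0,"wz":-0.038,"grip":1},
    {"dx":0,"dy":2.4,"dz":82,"wx":0,"wy":0,"wz":-0.038,"grip":1},
    {"dx":0,"dy":2.4,"dz":94,"wx":0,"wy":0,"wz":-0.038,"grip":1},
    {"dx":0,"dy":2.4,"dz":104,"wx":0,"wy":0,"wz":-0.038,"grip":1},
    {"dx":0,"dy":2.4,"dz":104,"wx":0,"wy":0,"wz":-0.038,"grip":1},
    {"dx":0,"dy":2.4,"dz":104,"wx":0,"wy":0,"wz":-0.038,"grip":1},
  ],
)

```text
time: 3.42
tcp_pos: [0.5719, -0.0624, 0.0765]
orientation: [0.569, -3.09, -0.0]
ft_force: [0.0, 1.0, 0.5]
gripper_width: 0.0854
finger_force: 0.0
```

```bash
python3 -c "
from h import *
go(.572,-.062,.076,200.8)"
```

```text
t 3.4167 q [-0.21  0.62  1.63  0.    0.9  -2.15] tcp [ 0.5719 -0.0624  0.0765] yaw -159.15 tilt [ 1.e-04  1.e-04 -1.e+00] w 0.08539616168386364 F [0.05 0.99 0.46] T [0.003 0.087 0.01 ]
d mm [-0.2  0.3  0.5] wz 0.001
```

Aligned. Closing at 40 N first, to see whether the side force stays small.

>>> play_rows(
  rows=[
    {"dx":0,"dy":0,"dz":0,"wx":0,"wy":0,"wz":0,"grip":0.4},
    {"dx":0,"dy":0,"dz":0,"wx":0,"wy":0,"wz":0,"grip":0.3},
    {"dx":0,"dy":0,"dz":0,"wx":0,"wy":0,"wz":0,"grip":0.2},
    {"dx":0,"dy":0,"dz":0,"wx":0,"wy":0,"wz":0,"grip":0},
    {"dx":0,"dy":0,"dz":0,"wx":0,"wy":0,"wz":0,"grip":0},
    {"dx":0,"dy":0,"dz":0,"wx":0,"wy":0,"wz":0,"grip":0},
    {"dx":0,"dy":0,"dz":0,"wx":0,"wy":0,"wz":0,"grip":0},
    {"dx":0,"dy":0,"dz":0,"wx":0,"wy":0,"wz":0,"grip":0},
    {"dx":0,"dy":0,"dz":0,"wx":0,"wy":0,"wz":0,"grip":0},
    {"dx":0,"dy":0,"dz":0,"wx":0,"wy":0,"wz":0,"grip":0},
  ],
  squeeze=40,
)

```text
time: 4.25
tcp_pos: [0.5726, -0.0636, 0.0767]
orientation: [-0.569, 3.088, -0.003]
ft_force: [0.8, -11.4, 3.1]
gripper_width: 0.0094
finger_force: 41.2
```

```bash
python3 -c "
from h import *
go(.572,-.062,.076,200.8);print(r.get_obs()['finger_force'])"
```

```text
t 4.25 q [-0.21  0.62  1.63 -0.    0.9  -2.15] tcp [ 0.5726 -0.0636  0.0767] yaw -159.12 tilt [-8.0e-04 -2.3e-03 -1.0e+00] w 0.00942437191554715 F [  0.79 -11.42   3.13] T [-1.963 -0.09   0.092]
d mm [-0.   1.7  0.7] wz 0.001
41.244492530822754
```

>>> play_rows(
  rows=[
    {"dx":0,"dy":-1.4,"dz":0,"wx":0,"wy":0,"wz":0,"grip":0},
    {"dx":0,"dy":-1.4,"dz":0,"wx":0,"wy":0,"wz":0,"grip":0},
    {"dx":0,"dy":-1.4,"dz":0,"wx":0,"wy":0,"wz":0.03,"grip":0},
    {"dx":0,"dy":-1.4,"dz":0,"wx":0,"wy":0,"wz":0.08,"grip":0},
    {"dx":0,"dy":-1.4,"dz":0,"wx":0,"wy":0,"wz":0.13,"grip":0},
    {"dx":0,"dy":-1.4,"dz":0,"wx":0,"wy":0,"wz":0.18,"grip":0},
  ],
  squeeze=100,
)

```text
time: 4.75
tcp_pos: [0.5727, -0.0641, 0.0768]
orientation: [-0.285, 3.128, -0.001]
ft_force: [-0.6, -3.9, 6.5]
gripper_width: 0.0083
finger_force: 98.7
```

```bash
python3 -c "
from h import *
go(.572,-.062,.076,200.8);print(r.get_obs()['finger_force'])"
```

```text
t 4.75 q [-0.21  0.62  1.63 -0.    0.9  -1.97] tcp [ 0.5727 -0.0641  0.0768] yaw -169.58 tilt [-8.e-04 -9.e-04 -1.e+00] w 0.008324560646267293 F [-0.55 -3.89  6.47] T [-0.649  0.125  0.091]
d mm [0.3 2.2 0.8] wz -0.181
98.70334982872009
```

>>> play_rows(
  rows=[
    {"dx":0,"dy":-0.3,"dz":0,"wx":0,"wy":0,"wz":0.05,"grip":0},
    {"dx":0,"dy":-0.3,"dz":0,"wx":0,"wy":0,"wz":0.1,"grip":0},
    {"dx":0,"dy":-0.3,"dz":0,"wx":0,"wy":0,"wz":0.15,"grip":0},
    {"dx":0,"dy":-0.3,"dz":0,"wx":0,"wy":0,"wz":0.2,"grip":0},
    {"dx":0,"dy":-0.3,"dz":0,"wx":0,"wy":0,"wz":0.25,"grip":0},
    {"dx":0,"dy":-0.3,"dz":0,"wx":0,"wy":0,"wz":0.3,"grip":0},
  ],
)

```text
time: 5.25
tcp_pos: [0.5729, -0.0644, 0.0768]
orientation: [0.185, 3.135, -0.001]
ft_force: [-0.8, -3.8, 6.6]
gripper_width: 0.0083
finger_force: 98.7
```

```bash
python3 -c "
from h import *
go(.572,-.062,.076,200.8)"
```

```text
t 5.25 q [-0.22  0.62  1.62 -0.    0.9  -1.67] tcp [ 0.5729 -0.0644  0.0768] yaw 173.23 tilt [-1.3e-03 -6.0e-04 -1.0e+00] w 0.008348596504766905 F [-0.75 -3.79  6.62] T [-0.574  0.062  0.087]
d mm [1.2 2.3 0.8] wz -0.481
```

>>> play_rows(
  rows=[
    {"dx":0,"dy":0,"dz":0,"wx":0,"wy":0,"wz":0.05,"grip":0},
    {"dx":0,"dy":0,"dz":0,"wx":0,"wy":0,"wz":0.1,"grip":0},
    {"dx":0,"dy":0,"dz":0,"wx":0,"wy":0,"wz":0.15,"grip":0},
    {"dx":0,"dy":0,"dz":0,"wx":0,"wy":0,"wz":0.2,"grip":0},
    {"dx":0,"dy":0,"dz":0,"wx":0,"wy":0,"wz":0.25,"grip":0},
    {"dx":0,"dy":0,"dz":0,"wx":0,"wy":0,"wz":0.3,"grip":0},
  ],
)

```text
time: 5.75
tcp_pos: [0.5729, -0.0646, 0.0768]
orientation: [0.652, 3.072, -0.001]
ft_force: [-0.2, -5.2, 5.3]
gripper_width: 0.0088
finger_force: 98.6
```

```bash
python3 -c "
from h import *
go(.572,-.062,.076,200.8)"
```

```text
t 5.75 q [-0.22  0.62  1.62 -0.    0.9  -1.37] tcp [ 0.5729 -0.0646  0.0768] yaw 156.04 tilt [-1.6e-03 -4.0e-04 -1.0e+00] w 0.008815629618759471 F [-0.16 -5.2   5.3 ] T [-0.966  0.008  0.093]
d mm [1.9 2.  0.8] wz -0.781
```

>>> play_rows(
  rows=[
    {"dx":0,"dy":-0.4,"dz":0,"wx":0,"wy":0,"wz":0.05,"grip":0},
    {"dx":0,"dy":-0.4,"dz":0,"wx":0,"wy":0,"wz":0.1,"grip":0},
    {"dx":0,"dy":-0.4,"dz":0,"wx":0,"wy":0,"wz":0.15,"grip":0},
    {"dx":0,"dy":-0.4,"dz":0,"wx":0,"wy":0,"wz":0.2,"grip":0},
    {"dx":0,"dy":-0.4,"dz":0,"wx":0,"wy":0,"wz":0.25,"grip":0},
    {"dx":0,"dy":-0.4,"dz":0,"wx":0,"wy":0,"wz":0.3,"grip":0},
  ],
)

```text
time: 6.25
tcp_pos: [0.5729, -0.0649, 0.0768]
orientation: [1.103, 2.94, -0.001]
ft_force: [0.5, -4.8, 6.2]
gripper_width: 0.0085
finger_force: 98.6
```

```bash
python3 -c "
from h import *
go(.572,-.062,.076,200.8)
c=cap('side'); cv2.imwrite('pics/s3.png',cv2.resize(c['pixels'][140:240,260:390],None,fx=5,fy=5))"
```

```text
t 6.25 q [-0.22  0.62  1.63 -0.    0.9  -1.07] tcp [ 0.5729 -0.0649  0.0768] yaw 138.86 tilt [-1.7e-03  2.0e-04 -1.0e+00] w 0.008461552324724978 F [ 0.53 -4.78  6.21] T [-0.848 -0.046  0.095]
d mm [2.6 1.6 0.8] wz -1.081
```

View pics/s3.png

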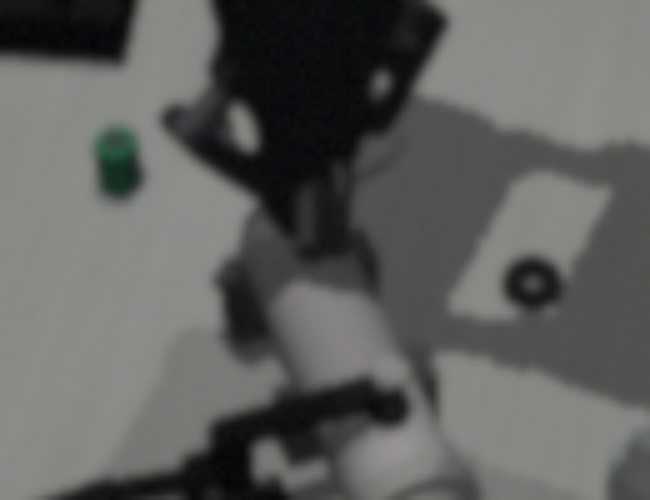

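The crop shows the wing held between the fingers at (325,220) and turning with them. I'll carry on.

>>> play_rows(
  rows=[
    {"dx":0,"dy":0,"dz":0,"wx":0,"wy":0,"wz":0.05,"grip":0},
    {"dx":0,"dy":0,"dz":0,"wx":0,"wy":0,"wz":0.1,"grip":0},
    {"dx":0,"dy":0,"dz":0,"wx":0,"wy":0,"wz":0.15,"grip":0},
    {"dx":0,"dy":0,"dz":0,"wx":0,"wy":0,"wz":0.2,"grip":0},
    {"dx":0,"dy":0,"dz":0,"wx":0,"wy":0,"wz":0.25,"grip":0},
    {"dx":0,"dy":0,"dz":0,"wx":0,"wy":0,"wz":0.3,"grip":0},
  ],
)

```text
time: 6.8
tcp_pos: [0.5728, -0.0651, 0.0768]
orientation: [1.53, 2.742, -0.001]
ft_force: [-0.4, -6.2, 5.8]
gripper_width: 0.0082
finger_force: 98.6
```

```bash
python3 -c "
from h import *
go(.572,-.062,.076,200.8)"
```

```text
t 6.8 q [-0.22  0.62  1.63 -0.    0.9  -0.77] tcp [ 0.5728 -0.0651  0.0768] yaw 121.67 tilt [-1.7e-03  5.0e-04 -1.0e+00] w 0.008197101243780125 F [-0.38 -6.15  5.76] T [-1.193  0.079  0.083]
d mm [3.  0.9 0.8] wz -1.381
```

>>> play_rows(
  rows=[
    {"dx":-0.4,"dy":-0.3,"dz":0,"wx":0,"wy":0,"wz":0.05,"grip":0},
    {"dx":-0.4,"dy":-0.3,"dz":0,"wx":0,"wy":0,"wz":0.1,"grip":0},
    {"dx":-0.4,"dy":-0.3,"dz":0,"wx":0,"wy":0,"wz":0.15,"grip":0},
    {"dx":-0.4,"dy":-0.3,"dz":0,"wx":0,"wy":0,"wz":0.2,"grip":0},
    {"dx":-0.4,"dy":-0.3,"dz":0,"wx":0,"wy":0,"wz":0.25,"grip":0},
    {"dx":-0.4,"dy":-0.3,"dz":0,"wx":0,"wy":0,"wz":0.3,"grip":0},
  ],
)

```text
time: 7.3
tcp_pos: [0.5726, -0.0654, 0.0768]
orientation: [1.923, 2.482, -0.0]
ft_force: [-1.9, -4.9, 5.9]
gripper_width: 0.0085
finger_force: 98.7
```

```bash
python3 -c "
from h import *
go(.572,-.062,.076,200.8)"
```

```text
t 7.3 q [-0.22  0.62  1.63 -0.    0.9  -0.47] tcp [ 0.5726 -0.0654  0.0768] yaw 104.48 tilt [-1.2e-03  8.0e-04 -1.0e+00] w 0.008496600745188237 F [-1.86 -4.9   5.88] T [-0.937  0.125  0.035]
d mm [3.5 0.2 0.8] wz -1.681
```

>>> play_rows(
  rows=[
    {"dx":0,"dy":0,"dz":0,"wx":0,"wy":0,"wz":0.05,"grip":0},
    {"dx":0,"dy":0,"dz":0,"wx":0,"wy":0,"wz":0.1,"grip":0},
    {"dx":0,"dy":0,"dz":0,"wx":0,"wy":0,"wz":0.15,"grip":0},
    {"dx":0,"dy":0,"dz":0,"wx":0,"wy":0,"wz":0.2,"grip":0},
    {"dx":0,"dy":0,"dz":0,"wx":0,"wy":0,"wz":0.25,"grip":0},
    {"dx":0,"dy":0,"dz":0,"wx":0,"wy":0,"wz":0.3,"grip":0},
  ],
)

```text
time: 7.8
tcp_pos: [0.5724, -0.0656, 0.0768]
orientation: [2.272, 2.168, -0.001]
ft_force: [-2.6, -6.6, 5.8]
gripper_width: 0.0082
finger_force: 99.3
```

```bash
python3 -c "
from h import *
go(.572,-.062,.076,200.8)"
```

```text
t 7.8 q [-0.22  0.62  1.63 -0.    0.9  -0.17] tcp [ 0.5724 -0.0656  0.0768] yaw 87.33 tilt [-1.3e-03  8.0e-04 -1.0e+00] w 0.00824734191123853 F [-2.59 -6.56  5.79] T [-1.181  0.379  0.842]
d mm [ 3.5 -0.6  0.8] wz -1.98
```

The taper bit within the last 0.3 rad: torque 0.84 N m. I'll continue gently.

>>> play_rows(
  rows=[
    {"dx":0,"dy":0,"dz":0,"wx":0,"wy":0,"wz":0.05,"grip":0},
    {"dx":0,"dy":0,"dz":0,"wx":0,"wy":0,"wz":0.1,"grip":0},
    {"dx":0,"dy":0,"dz":0,"wx":0,"wy":0,"wz":0.15,"grip":0},
    {"dx":0,"dy":0,"dz":0,"wx":0,"wy":0,"wz":0.2,"grip":0},
    {"dx":0,"dy":0,"dz":0,"wx":0,"wy":0,"wz":0.25,"grip":0},
    {"dx":0,"dy":0,"dz":0,"wx":0,"wy":0,"wz":0.3,"grip":0},
  ],
)

```text
time: 8.3
tcp_pos: [0.5722, -0.0656, 0.0768]
orientation: [2.57, 1.805, -0.001]
ft_force: [-3.7, -7.1, 7.3]
gripper_width: 0.0083
finger_force: 99.4
```

```bash
python3 -c "
from h import *
go(.572,-.062,.076,200.8)"
```

```text
t 8.3 q [-0.22  0.62  1.63 -0.    0.9   0.13] tcp [ 0.5722 -0.0656  0.0768] yaw 70.15 tilt [-1.3e-03  7.0e-04 -1.0e+00] w 0.00831780608357094 F [-3.7 -7.1  7.3] T [-1.395  0.695  0.796]
d mm [ 3.3 -1.4  0.7] wz -2.28
```

Now between 0.3 and 0.6 past the bite. Adding 0.2.

>>> play_rows(
  rows=[
    {"dx":0,"dy":0,"dz":0,"wx":0,"wy":0,"wz":0.05,"grip":0},
    {"dx":0,"dy":0,"dz":0,"wx":0,"wy":0,"wz":0.1,"grip":0},
    {"dx":0,"dy":0,"dz":0,"wx":0,"wy":0,"wz":0.15,"grip":0},
    {"dx":0,"dy":0,"dz":0,"wx":0,"wy":0,"wz":0.2,"grip":0},
  ],
)

```text
time: 8.63
tcp_pos: [0.572, -0.0656, 0.0768]
orientation: [2.737, 1.539, -0.001]
ft_force: [-4.4, -6.0, 8.3]
gripper_width: 0.0081
finger_force: 99.5
```

```bash
python3 -c "
from h import *
go(.572,-.062,.076,200.8)"
```

```text
t 8.6333 q [-0.22  0.62  1.63 -0.    0.9   0.33] tcp [ 0.572  -0.0656  0.0768] yaw 58.7 tilt [-1.2e-03  7.0e-04 -1.0e+00] w 0.008132062323616223 F [-4.41 -6.02  8.26] T [-1.417  0.833  0.861]
d mm [ 3.  -1.9  0.8] wz -2.48
```

>>> play_rows(
  rows=[
    {"dx":0,"dy":0,"dz":0,"wx":0,"wy":0,"wz":0.04,"grip":0},
    {"dx":0,"dy":0,"dz":0,"wx":0,"wy":0,"wz":0.08,"grip":0},
    {"dx":0,"dy":0,"dz":0,"wx":0,"wy":0,"wz":0.12,"grip":0},
    {"dx":0,"dy":0,"dz":0,"wx":0,"wy":0,"wz":0.16,"grip":0},
  ],
)

```text
time: 8.97
tcp_pos: [0.5719, -0.0656, 0.0767]
orientation: [2.851, 1.316, -0.001]
ft_force: [-5.3, -5.9, 8.8]
gripper_width: 0.0082
finger_force: 99.9
```

```bash
python3 -c "
from h import *
go(.572,-.062,.076,200.8)"
```

```text
t 8.9667 q [-0.22  0.62  1.63 -0.    0.9   0.49] tcp [ 0.5719 -0.0656  0.0767] yaw 49.55 tilt [-1.3e-03  6.0e-04 -1.0e+00] w 0.008230583019571766 F [-5.26 -5.86  8.83] T [-1.432  0.97   0.962]
d mm [ 2.8 -2.2  0.7] wz -2.64
```

Torque is rising above 0.85, so the plug is about 0.7 rad past the bite. Releasing and lifting.

>>> play_rows(
  rows=[
    {"dx":0,"dy":0,"dz":0,"wx":0,"wy":0,"wz":0,"grip":0.5},
    {"dx":0,"dy":0,"dz":0,"wx":0,"wy":0,"wz":0,"grip":0.5},
    {"dx":0,"dy":0,"dz":0,"wx":0,"wy":0,"wz":0,"grip":0.5},
    {"dx":0,"dy":0,"dz":0,"wx":0,"wy":0,"wz":0,"grip":0.5},
    {"dx":0,"dy":0,"dz":0,"wx":0,"wy":0,"wz":0,"grip":0.5},
    {"dx":0,"dy":0,"dz":-15,"wx":0,"wy":0,"wz":0,"grip":0.5},
    {"dx":0,"dy":0,"dz":-40,"wx":0,"wy":0,"wz":0,"grip":0.5},
    {"dx":0,"dy":0,"dz":-70,"wx":0,"wy":0,"wz":0,"grip":0.5},
    {"dx":0,"dy":0,"dz":-105,"wx":0,"wy":0,"wz":0,"grip":0.5},
    {"dx":0,"dy":0,"dz":-140,"wx":0,"wy":0,"wz":0,"grip":0.5},
  ],
)

```text
time: 9.8
tcp_pos: [0.5717, -0.0646, 0.2175]
orientation: [-2.851, -1.318, 0.001]
ft_force: [0.2, -0.4, 0.5]
gripper_width: 0.0424
finger_force: 0.0
```

>>> play_rows(
  rows=[
    {"dx":0,"dy":0,"dz":-20,"wx":0,"wy":0,"wz":0,"grip":0.5},
    {"dx":0,"dy":0,"dz":-40,"wx":0,"wy":0,"wz":0,"grip":0.5},
    {"dx":0,"dy":0,"dz":-40,"wx":0,"wy":0,"wz":0,"grip":0.5},
    {"dx":0,"dy":0,"dz":-40,"wx":0,"wy":0,"wz":0,"grip":0.5},
  ],
)

```text
time: 10.13
tcp_pos: [0.5726, -0.0648, 0.2572]
orientation: [2.85, 1.318, 0.003]
ft_force: [0.0, 0.2, -0.8]
gripper_width: 0.0428
finger_force: 0.0
```

```bash
python3 -c "
from h import *
go(.572,-.064,.076,49.5)
c=cap('side'); P=pts(c)
m=(c['z_map']>0)&(P[...,2]>.094)&(P[...,2]<.112)&(abs(P[...,0]-.572)<.04)&(abs(P[...,1]+.063)<.04)
q=P[m][:,:2].astype(np.float32);e=np.linalg.svd(q-q.mean(0),full_matrices=False)[2][0]
print(m.sum(),q.mean(0),cv2.minAreaRect(q*1000),np.degrees(np.arctan2(e[1],e[0])))"
```

```text
t 10.1333 q [-0.22  0.4   1.44  0.    1.31  0.49] tcp [ 0.5726 -0.0648  0.2572] yaw 49.63 tilt [ 0.001   0.0018 -1.    ] w 0.042779098575609534 F [ 0.03  0.21 -0.79] T [-0.012 -0.056  0.025]
d mm [ 1.000e-01 -1.300e+00  1.812e+02] wz 0.002
131 [ 0.57092047 -0.06088834] ((571.5413818359375, -62.66743850708008), (45.280677795410156, 11.428380966186523), 49.20539093017578) 50.202267
```

The wing sits at about 50°, which matches the tool, so there was no slip or back-off. Handing in.

```bash
python3 -c "
from h import *
print(r.close_job())"
```

```text
the job is handed in; nothing more can be done
None
```

The plug was turned 2.64 rad clockwise, ending about 0.7 rad past the bite as judged by torque (inside the 0.4 to 1.2 snug range), then released with the gripper clear; the job is handed in, and no verdict was shown.

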